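Reload the drill press's bushing chute under isolation

ROBOT

A 6-joint arm with a two-finger parallel gripper is mounted at the origin on a cart in front of the work surface, level with it; the furniture and walls round the work are solid. World frame = base frame: x ahead of the robot, y to its left, z up, the work surface at z = 0. Lengths are in m, angles in rad, forces in N, time in s.
With the tool pointing down it reaches from about 0.275 to 0.825 m from the base axis. Payload 5.2 kg.
Tool frame: the origin (TCP) lies at the centre of the arm's flange, where the gripper is bolted on; the fingertips stand 186 mm ahead of it and the grasp point (between the pads) lies 167 mm ahead of it (arm.finger_overhang is the distance from the TCP to the fingertips, in m); z points along the fingers, y is the line along which they close (so a half turn about z gives the same grasp; the last joint's range is limited). The gripper opens to 93 mm and grips with 3 to 60 N. Pads are 15 mm wide; open, the fingers measure 128 mm over their backs; the gripper's body (75 mm by 188 mm) begins 65 mm behind the grasp point.
Start: joints at [-0.203, 0.259, 1.535, -0, 1.348, -0.203], TCP at [0.55, 0, 0.405] pointing down, gripper open.
Joint ranges: [-3.14, 3.14], [-0.91, 2.08], [0.19, 2.58], [-1.22, 4.36], [0.22, 2.71], [-3.12, 3.12]. Speed limits (rad/s): [2.57, 2.57, 3.14, 3.14, 3.14, 3.14].

INTERFACE

Orientations are given as [roll, pitch, yaw] about the fixed x, y, z axes, in that order (R = Rz(yaw) Ry(pitch) Rx(roll)).
In Python, from bench import arm gives the robot as it stands. The module is installed in compiled form; this text tells all that it offers.
- The arm moves only by the tool send_rows, never from a script. Its argument "rows" is one flat list of numbers, 5 for each row, row after row: the shift along the tool's x, y, z in m, then the turn about the tool's z in rad, then the closure, from 0 (fully open) to 1 (shut). In form: [tx, ty, tz, roll, claw, tx, ty, tz, roll, claw, ...]. A call has 1 to 12 rows; each row is the pose to reach, as a shift and turn from the pose commanded when the call began, along the tool's axes at that moment; what a row does not reach only later rows make up. A row lasts 1/8 s, in which the tool goes at most 62.5 mm and 10.7 degrees, less where a joint would pass 70% of its speed; a pose out of reach is approached as far as the arm can. A call with a gripper value outside its range is refused whole. The fingers move at their own pace and stop on an object; the grip force is fixed at half the most. Time passes only in rows, so rows that repeat a pose let the fingers close. It gives the time, the measured TCP pose, the force, the opening and the grip force at its end, in the units of the state.
- arm.sense(): the state, without advancing time (a new reading comes with each control period).
- arm.capture(name): name is "scene" or "top"; returns a dict with "image" (420x560x3 uint8, red, green, blue), "intrinsics" (3x3 intrinsics, pixels), "cam_to_world" (4x4, takes a point from camera to world coordinates). Camera axes: x right, y down, z forward; pixel columns grow to the right and rows downward; lengths in m; the calibration is good to about 2 mm. A picture is of the moment at which its call begins. There is no depth.
- arm.finish_job(): hands the job in; it is judged then, once.
The state is a dict: "t": time; "joints": joint angles; "joint_vel": joint speeds; "joint_efforts": joint torques, N m; "ee_pos": TCP position; "ee_rot": TCP orientation; "ft_force": force on the tool from outside, world axes, zero at the start; "ft_torque": the same for the moment, N m; "opening": opening from 0.0 (shut) to 1.0 (fully open); "grip_force": force on a finger pad.
Only numpy, scipy, OpenCV 4.12 (cv2) and the standard library are available. Lean on these libraries where they do the work, as an engineer would, in place of code of your own. Each camera call takes 0.05 s, during which the arm holds its last target. There are 200 camera calls.

TASK

Switch the drill press's isolator off, flip the toggle clamp on the feed chute open, then load every flanged bushing lying on the desk at the left into the chute, boss up: set each in the open bay at the upper end and push it down under the lips until the first rests against the stop and each further one against the bushing ahead. Then flip the clamp closed onto the leading bushing and switch the isolator back on; never have the clamp open while the isolator is on, and leave the glass dome alone.

Things in the scene. Friction and masses are not known exactly. Their poses are not given: they have to be found in the camera images.
- track: sloped aluminium feed chute, fixed on a stand on the right half of the worktop. Origin: on the chute floor, on its centre line, at the uphill face of the escapement stop, 25 mm above the worktop. x points UPHILL along the floor (it rises 10 degrees), y across, z normal to the floor. Floor 250 mm long from the stop. A bushing lies still on the slope unless pushed
- track_stop (a point): escapement stop: the same point as the chute's origin. The stop is a dark plate across the lower end, 24 mm high. From it to x = 184 mm two side walls 65 mm apart carry lips over the floor: 19 mm of height below them, their tops 23 mm above the floor, a 40 mm wide open slot between them along the centre line through which the boss sticks up
- track_bay (a point): centre of the open loading bay on the chute floor, 218 mm uphill of the stop: set a bushing down here, then push it under the lips. The bay reaches from 184 to 250 mm, has no lips, 16 mm high side guides flaring from about 67 mm apart at the lips to 75 mm, and an open upper end. The drill press's head hangs 260 mm above the worktop some 90 mm to the right of the chute
- clamp (a joint): toggle clamp at the lower end of the chute (rad): 0 = closed, arm lying uphill over the leading bushing; 1.25 = open, arm standing up. Its weighted handle drops over centre: pushed past about 0.6 either way it falls to that end and stays there (about 0.15 N m). With a bushing under the pad it rests at about 0.03
- clamp_hinge (a point): axis of the clamp, 45 mm downhill of the stop face and 56 mm off the chute floor, on the centre line; the axis runs across the chute
- clamp_tip (a point): middle of the clamp's heavy steel T-bar (16 mm thick, 110 mm long, across the chute), 88 mm from the hinge on a rod that rises 45 degrees above the arm. When closed the handle leans uphill, when open downhill, each about 35 degrees from upright; half way it stands straight up. Push an end of the bar along the chute, beside the arm, which rises as the clamp opens
- clamp_pad (a point): underside of the round rubber pad (18 mm) at the end of the arm, 75 mm from the hinge; when closed it presses on the top of the leading bushing's boss
- isolator: grey isolator switch box of the drill press, 84 x 42 x 40 mm, fixed near the front edge of the worktop, left of the chute, in front of the wooden case; origin at the centre of its underside, x along its length; a stub of cable entry on its -x end
- isolator_lever (a joint): lever of the isolator (rad): 0 = OFF, leaning 0.6 rad from upright towards the box's -x end; 1.2 = ON, leaning 0.6 rad towards its +x end. Its weighted ball drops it to the nearer end once it is past the middle (0.6); it takes about 2 N at the tip
- lever_hinge (a point): hinge of the isolator lever, 42 mm above the underside of the box, at its middle; the axis is the box's y
- lever_tip (a point): centre of the steel ball (26 mm) at the end of the isolator's black 12 mm round lever, 70 mm from the hinge
- glass_dome: glass dome with a knob, 52 mm across, 67 mm tall, standing at the right rear; fragile, to be left alone; origin at the centre of its foot
- bushing1: flanged steel bushing, upright: round flange 60 mm across and 15 mm high, on it a coaxial boss 28 mm across up to 44 mm height; 0.17 to 0.35 kg; origin at the centre of its underside, z up through the boss. At the start on the desk to the left of the worktop, level with it. Two or three of the bushings are present
- bushing1_top (a point): centre of the top of the boss of that bushing
- bushing2: flanged steel bushing, upright: round flange 60 mm across and 15 mm high, on it a coaxial boss 28 mm across up to 44 mm height; 0.17 to 0.35 kg; origin at the centre of its underside, z up through the boss. At the start on the desk to the left of the worktop, level with it. Two or three of the bushings are present
- bushing2_top (a point): centre of the top of the boss of that bushing
- bushing3: flanged steel bushing, upright: round flange 60 mm across and 15 mm high, on it a coaxial boss 28 mm across up to 44 mm height; 0.17 to 0.35 kg; origin at the centre of its underside, z up through the boss. At the start on the desk to the left of the worktop, level with it. Two or three of the bushings are present
- bushing3_top (a point): centre of the top of the boss of that bushing

How it is judged:
On the way, in this order (a step that is already met when the one before it is completed fails the run):
1. the isolator is switched off, with the clamp still closed (value of joint isolator_lever below 0.15 rad and value of joint clamp below 0.1 rad), for 0.2 s.
2. the clamp is flipped fully open (value of joint clamp above 1.1 rad), for 0.2 s.
3. every bushing lies in the chute under the lips, the first against the stop and the others up against it in line, with the isolator off and the clamp open (y of bushing1 in the frame of track between -0.006 and 0.006 m and z of bushing1 in the frame of track between -0.006 and 0.006 m and (x of bushing1 in the frame of track between 0.026 and 0.035 m or x of bushing1 in the frame of track between 0.085 and 0.097 m or x of bushing1 in the frame of track between 0.144 and 0.159 m) and y of bushing2 in the frame of track between -0.006 and 0.006 m and z of bushing2 in the frame of track between -0.006 and 0.006 m and (x of bushing2 in the frame of track between 0.026 and 0.035 m or x of bushing2 in the frame of track between 0.085 and 0.097 m or x of bushing2 in the frame of track between 0.144 and 0.159 m) and y of bushing3 in the frame of track between -0.006 and 0.006 m and z of bushing3 in the frame of track between -0.006 and 0.006 m and (x of bushing3 in the frame of track between 0.026 and 0.035 m or x of bushing3 in the frame of track between 0.085 and 0.097 m or x of bushing3 in the frame of track between 0.144 and 0.159 m) and (x of bushing1 in the frame of track between 0.026 and 0.035 m or x of bushing2 in the frame of track between 0.026 and 0.035 m or x of bushing3 in the frame of track between 0.026 and 0.035 m) and (x of each of bushing1, bushing2, bushing3 in the frame of track below 0.12 m or x of bushing1 in the frame of track between 0.085 and 0.097 m or x of bushing2 in the frame of track between 0.085 and 0.097 m or x of bushing3 in the frame of track between 0.085 and 0.097 m) and value of joint isolator_lever below 0.15 rad and value of joint clamp above 1.1 rad), for 0.2 s.
4. the clamp is flipped closed onto the leading bushing, the row still closed up (all of step 1 and y of bushing1 in the frame of track between -0.006 and 0.006 m and z of bushing1 in the frame of track between -0.006 and 0.006 m and (x of bushing1 in the frame of track between 0.026 and 0.035 m or x of bushing1 in the frame of track between 0.085 and 0.097 m or x of bushing1 in the frame of track between 0.144 and 0.159 m) and y of bushing2 in the frame of track between -0.006 and 0.006 m and z of bushing2 in the frame of track between -0.006 and 0.006 m and (x of bushing2 in the frame of track between 0.026 and 0.035 m or x of bushing2 in the frame of track between 0.085 and 0.097 m or x of bushing2 in the frame of track between 0.144 and 0.159 m) and y of bushing3 in the frame of track between -0.006 and 0.006 m and z of bushing3 in the frame of track between -0.006 and 0.006 m and (x of bushing3 in the frame of track between 0.026 and 0.035 m or x of bushing3 in the frame of track between 0.085 and 0.097 m or x of bushing3 in the frame of track between 0.144 and 0.159 m) and (x of bushing1 in the frame of track between 0.026 and 0.035 m or x of bushing2 in the frame of track between 0.026 and 0.035 m or x of bushing3 in the frame of track between 0.026 and 0.035 m) and (x of each of bushing1, bushing2, bushing3 in the frame of track below 0.12 m or x of bushing1 in the frame of track between 0.085 and 0.097 m or x of bushing2 in the frame of track between 0.085 and 0.097 m or x of bushing3 in the frame of track between 0.085 and 0.097 m) and (horizontal distance between clamp_pad and bushing1_top below 0.012 m or horizontal distance between clamp_pad and bushing2_top below 0.012 m or horizontal distance between clamp_pad and bushing3_top below 0.012 m)), for 0.2 s.
5. the isolator is switched on again (value of joint isolator_lever above 1.05 rad and value of joint clamp below 0.1 rad), for 0.2 s.
At the end, for the whole second after the job is handed in: All bushings present lie flat under the chute lips in a closed row: the first within 5 mm of the stop, the later ones up against it (gaps adding up to under 7 mm and 9 mm); the clamp is closed (below 0.1 rad), its pad within 12 mm of a boss centre; the isolator is on (above 1.05 rad); all at rest (all of step 5 and y of bushing1 in the frame of track between -0.006 and 0.006 m and z of bushing1 in the frame of track between -0.006 and 0.006 m and (x of bushing1 in the frame of track between 0.026 and 0.035 m or x of bushing1 in the frame of track between 0.085 and 0.097 m or x of bushing1 in the frame of track between 0.144 and 0.159 m) and y of bushing2 in the frame of track between -0.006 and 0.006 m and z of bushing2 in the frame of track between -0.006 and 0.006 m and (x of bushing2 in the frame of track between 0.026 and 0.035 m or x of bushing2 in the frame of track between 0.085 and 0.097 m or x of bushing2 in the frame of track between 0.144 and 0.159 m) and y of bushing3 in the frame of track between -0.006 and 0.006 m and z of bushing3 in the frame of track between -0.006 and 0.006 m and (x of bushing3 in the frame of track between 0.026 and 0.035 m or x of bushing3 in the frame of track between 0.085 and 0.097 m or x of bushing3 in the frame of track between 0.144 and 0.159 m) and (x of bushing1 in the frame of track between 0.026 and 0.035 m or x of bushing2 in the frame of track between 0.026 and 0.035 m or x of bushing3 in the frame of track between 0.026 and 0.035 m) and (x of each of bushing1, bushing2, bushing3 in the frame of track below 0.12 m or x of bushing1 in the frame of track between 0.085 and 0.097 m or x of bushing2 in the frame of track between 0.085 and 0.097 m or x of bushing3 in the frame of track between 0.085 and 0.097 m) and (horizontal distance between clamp_pad and bushing1_top below 0.012 m or horizontal distance between clamp_pad and bushing2_top below 0.012 m or horizontal distance between clamp_pad and bushing3_top below 0.012 m) and linear speed of each of bushing1, bushing2, bushing3 below 0.02 m/s); the robot touches nothing.
It fails at once if the isolator is on while the clamp is open (value of joint isolator_lever above 0.8 rad and value of joint clamp above 0.5 rad).
It fails at once if the glass dome is pushed more than 30 mm or tipped (distance of glass_dome from where it was at the start of the episode above 0.03 m or angle between glass_dome's own z axis and vertical above 0.3 rad).
Of bushing1, bushing2, bushing3 only 2 to 3 are there at a start; the rules pass over those that are not, and their reading is None.
At some moment in a run one of bushing1, bushing2, bushing3 may be knocked a few centimetres aside while the robot is not near it.
Once in a run the grip may slacken for a moment while it holds something.
It also fails if it takes over 210 s, if anything falls off the work surface, if the arm or the gripper's body presses on something with over 40 N, if the wrist force passes 120 N, or if a joint passes its speed limit or range.

## Working session

There is one attempt and no reset: what is moved stays moved. The work goes in short steps, Python scripts to look and compute and a tool call to move; the robot and the scene stay as the last step left them, time stands still between calls to the robot, and variables do not carry over. Pictures are saved under pics/ and viewed, at most 14 in all, crops included, and the job is handed in when it is done.

Besides the shell and the picture viewer there is one more tool, called after "Request:" as name(argument=value, ...) on one line, values as JSON. send_rows: Moves the arm, as the interface text tells. Its arguments: {"type":"object","properties":{"rows":{"type":"array"}},"required":["rows"]}

```bash
mkdir -p pics; cat > h.py <<'E'
import numpy as np, cv2
from bench import arm
def cap(n,f):
    c=arm.capture(n); cv2.imwrite(f'pics/{f}.png',c['image'][:,:,::-1]); np.savez(f'pics/{f}.npz',**c); return c
def ray(c,u,v):
    K=np.array(c['intrinsics']);T=np.array(c['cam_to_world'])
    return T[:3,3],T[:3,:3]@np.linalg.solve(K,[u,v,1.])
def onz(c,u,v,z):
    o,d=ray(c,u,v); return o+d*(z-o[2])/d[2]
def tri(c1,p1,c2,p2):
    o1,d1=ray(c1,*p1);o2,d2=ray(c2,*p2)
    s=np.linalg.lstsq(np.c_[d1,-d2],o2-o1,rcond=None)[0]
    a,b=o1+d1*s[0],o2+d2*s[1]; return (a+b)/2,np.linalg.norm(a-b)
def proj(c,P):
    T=np.linalg.inv(np.array(c['cam_to_world'])); q=np.array(c['intrinsics'])@(T[:3,:3]@P+T[:3,3]); return q[:2]/q[2]
E
python3 - <<'E'
from h import *
for n in('scene','top'):
    c=cap(n,n+'0'); print(n,np.round(c['intrinsics'],1).tolist(),np.round(c['cam_to_world'],3).tolist())
s=arm.sense(); print(s['t'],s['ee_pos'],s['ee_rot'],s['opening'])
E
```

```text
scene [[460.7, 0.0, 280.3], [0.0, 460.7, 214.8], [0.0, 0.0, 1.0]] [[0.614, -0.47, 0.634, -0.249], [-0.789, -0.384, 0.479, -0.534], [0.019, -0.794, -0.607, 0.815], [0.0, 0.0, 0.0, 1.0]]
top [[513.2, 0.0, 279.4], [0.0, 513.2, 204.1], [0.0, 0.0, 1.0]] [[-0.322, -0.897, 0.301, -0.013], [-0.947, 0.305, -0.103, 0.157], [0.0, -0.318, -0.948, 1.646], [0.0, 0.0, 0.0, 1.0]]
0.1 [5.49808673e-01 7.31964329e-05 4.03983642e-01] [-3.13995795e+00 -3.04813795e-04  1.57081488e+00] 1.0012524190770267
```

View pics/scene0.png

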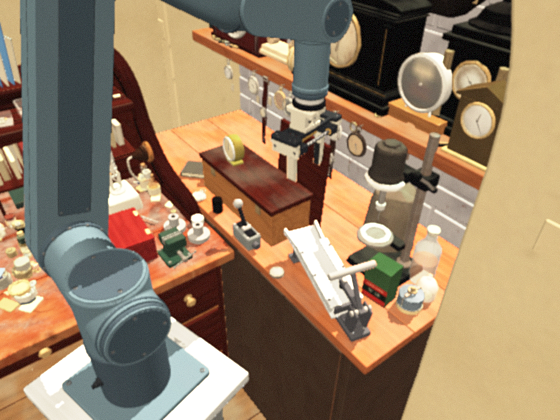

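View pics/top0.png

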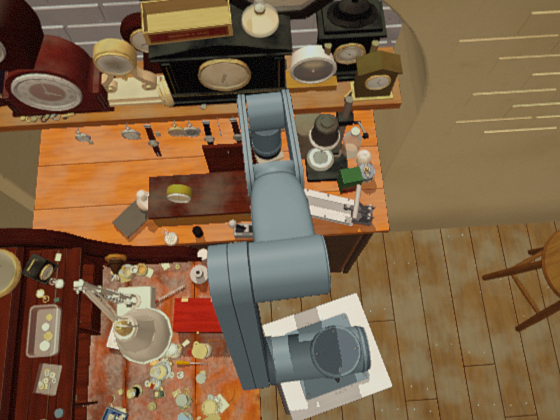

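The scene view shows the isolator at about (244,230), the chute from (310,240) to (350,320), and bushings near (197,230) and (173,222). In the top view the arm partly hides the chute and the isolator. I'll enlarge both views.

```bash
python3 - <<'E'
import cv2,numpy as np
s=cv2.imread('pics/scene0.png');t=cv2.imread('pics/top0.png')
a=cv2.resize(s[180:280,100:300],None,fx=4,fy=4,interpolation=cv2.INTER_CUBIC)[:,:800]
cv2.imwrite('pics/a.png',a)
b=cv2.resize(s[215:340,270:450],None,fx=4,fy=4,interpolation=cv2.INTER_CUBIC)
cv2.imwrite('pics/b.png',b)
c=cv2.resize(t[180:300,90:290],None,fx=4,fy=4,interpolation=cv2.INTER_CUBIC)
cv2.imwrite('pics/c.png',c)
E
```

```text
(no output)
```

View pics/a.png

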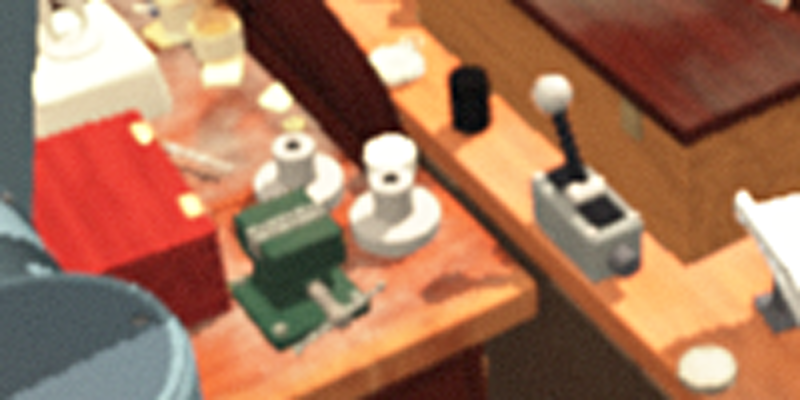

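View pics/b.png

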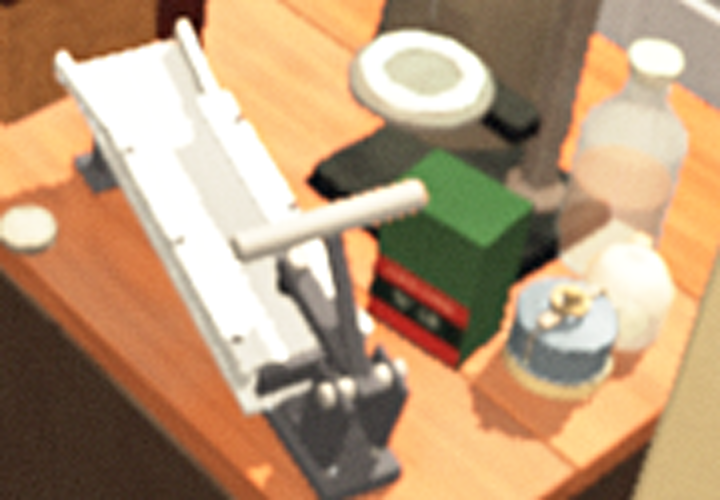

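View c.

The left crop shows the isolator with its ball at about (238,204). The lever leans away from the cable stub at (256,243), so it is ON. Two bushings are visible at (173,224) and (198,229), and a possible third sits behind the right one. The right crop shows the chute with the clamp closed and the T-bar running from (331,276) to (376,262).

View pics/c.png

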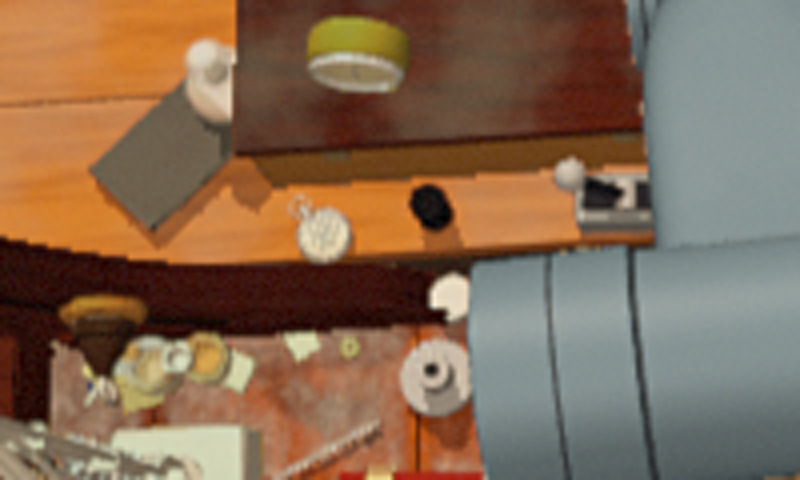

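The top crop shows bushing A at (199,274), the isolator ball at (232,223), and a white object at (203,254). The arm hides the rest.

```bash
python3 - <<'E'
from h import *
s=dict(np.load('pics/scene0.npz'));t=dict(np.load('pics/top0.npz'))
def S(u,v):return u/4+100,v/4+180
def B(u,v):return u/4+270,v/4+215
def C(u,v):return u/4+90,v/4+180
p=lambda *a:print(*[np.round(x,4) for x in a])
p('ball',*tri(s,S(552,95),t,C(570,173)))
p('A',onz(s,*S(293,147),.044),onz(t,*C(432,369),.044))
p('B',onz(s,*S(390,178),.044))
p('white',*tri(s,S(390,150),t,C(450,297)))
p('box stub',onz(s,*S(625,258),.02))
for q in [(548,180),(632,226),(600,190)]: p('boxtop',onz(s,*S(*q),.04))
p('bayL',onz(s,*B(65,62),.025+.25*.1736+.016),'bayR',onz(s,*B(185,25),.025+.25*.1736+.016))
p('stopbotL',onz(s,*B(250,405),.04),'barL',onz(s,*B(245,245),.15),'barR',onz(s,*B(418,192),.15))
# top view bay and bar
E
```

```text
Traceback (most recent call last):
numpy._core._exceptions._UFuncNoLoopError: ufunc 'multiply' did not contain a loop with signature matching types (dtype('<U4'), dtype('float64')) -> None
```

```bash
cat >> h.py <<'E'
def S(u,v):return u/4+100,v/4+180
def B(u,v):return u/4+270,v/4+215
def C(u,v):return u/4+90,v/4+180
def p(n,*a):print(n,*[np.round(x,4).tolist() for x in a])
def ld(f):return dict(np.load(f'pics/{f}.npz'))
E
python3 - <<'E'
from h import *
s=ld('scene0');t=ld('top0')
p('ball',*tri(s,S(552,95),t,C(570,173)))
p('A',onz(s,*S(293,147),.044),onz(t,*C(432,369),.044))
p('B',onz(s,*S(390,178),.044))
p('white',*tri(s,S(390,150),t,C(450,297)))
p('box stub',onz(s,*S(625,258),.02))
for q in [(548,180),(632,226),(600,190)]: p('boxtop',onz(s,*S(*q),.04))
p('bayL',onz(s,*B(65,62),.025+.25*.1736+.016));p('bayR',onz(s,*B(185,25),.025+.25*.1736+.016))
p('stopbotL',onz(s,*B(250,405),.04));p('barL',onz(s,*B(245,245),.15));p('barR',onz(s,*B(418,192),.15))
E
```

```text
ball [0.4677, 0.1485, 0.0961] 0.0008
A [0.3641, 0.2934, 0.044] [0.3647, 0.2988, 0.044]
B [0.382, 0.2181, 0.044]
white [0.4257, 0.2702, 0.0149] 0.0046
box stub [0.4396, 0.0624, 0.02]
boxtop [0.4504, 0.1387, 0.04]
boxtop [0.4493, 0.0643, 0.04]
boxtop [0.4643, 0.1048, 0.04]
bayL [0.4715, -0.0098, 0.0844]
bayR [0.5501, -0.0469, 0.0844]
stopbotL [0.3465, -0.2316, 0.04]
barL [0.348, -0.2163, 0.15]
barR [0.4383, -0.2659, 0.15]
```

```bash
python3 - <<'E'
from h import *
s=ld('scene0')
b=onz(s,*S(690,260),0.);p('casebot',b)
for z in(.08,.1,.12,.14):p(z,onz(s,*S(690,135),z))
E
```

```text
casebot [0.4828, 0.0423, 0.0]
0.08 [0.5083, 0.0636, 0.08]
0.1 [0.4877, 0.0473, 0.1]
0.12 [0.4671, 0.031, 0.12]
0.14 [0.4464, 0.0147, 0.14]
```

Request:
send_rows(rows=[0.05,-0.02,0,0,1,0.1,-0.04,0,0,1,0.15,-0.06,0,0,1,0.2,-0.08,0,0,1,0.2,-0.08,0,0,1,0.2,-0.08,0,0,1])

```text
t: 0.85
ee_pos: [0.4701, 0.1999, 0.4045]
ee_rot: [-3.141, 0.001, 1.572]
ft_force: [-0.6, -1.3, -0.1]
opening: 0.404
grip_force: 0.0
```

Request:
send_rows(rows=[-0.01,-0.013,0.05,0,1,-0.01,-0.013,0.1,0,1,-0.01,-0.013,0.128,0,1,-0.01,-0.013,0.128,0,1,-0.02,-0.013,0.128,0,1,-0.035,-0.013,0.128,0,1,-0.05,-0.013,0.128,0,1,-0.065,-0.013,0.128,0,1,-0.08,-0.013,0.128,0,1,-0.092,-0.013,0.128,0,1,-0.092,-0.013,0.128,0,1])

```text
t: 2.22
ee_pos: [0.4571, 0.107, 0.2767]
ee_rot: [-3.141, 0.0, 1.569]
ft_force: [0.6, 0.7, 0.1]
opening: 0.005
grip_force: 0.0
```

```bash
python3 - <<'E'
from h import *
c=cap('scene','scene1');i=c['image'][180:280,100:300,::-1]
cv2.imwrite('pics/a1.png',cv2.resize(i,None,fx=4,fy=4,interpolation=cv2.INTER_CUBIC))
E
```

```text
(no output)
```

View pics/a1.png

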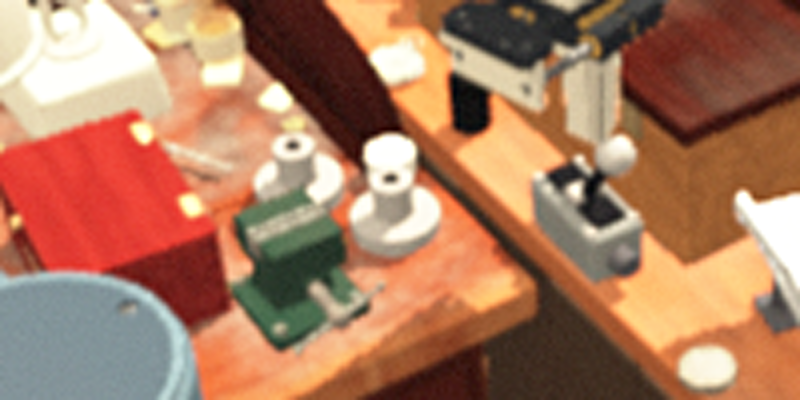

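The lever now leans toward the stub, with its ball at about (254,219), so the isolator is OFF. I'll lift the arm and swing it left so the top view shows the chute.

Request:
send_rows(rows=[0.02,0,-0.05,0,0,0.04,0,-0.1,0,0,0.08,0,-0.13,0,0,0.13,0,-0.13,0,0,0.18,0,-0.13,0,0,0.23,0,-0.13,0,0,0.23,0,-0.13,0,0])

```text
t: 3.15
ee_pos: [0.4561, 0.3413, 0.4061]
ee_rot: [-3.141, -0.001, 1.576]
ft_force: [0.4, -0.3, -0.1]
opening: 0.708
grip_force: 0.0
```

```bash
python3 - <<'E'
from h import *
s=cap('scene','scene2');t=cap('top','top2')
a=s['image'][210:345,265:405,::-1]; b=t['image'][150:240,260:400,::-1]
f=lambda x:cv2.resize(x,None,fx=4,fy=4,interpolation=cv2.INTER_CUBIC)
cv2.imwrite('pics/b2.png',f(a)); cv2.imwrite('pics/t2.png',cv2.resize(b,None,fx=5.5,fy=5.5,interpolation=cv2.INTER_CUBIC))
E
```

```text
(no output)
```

View pics/t2.png

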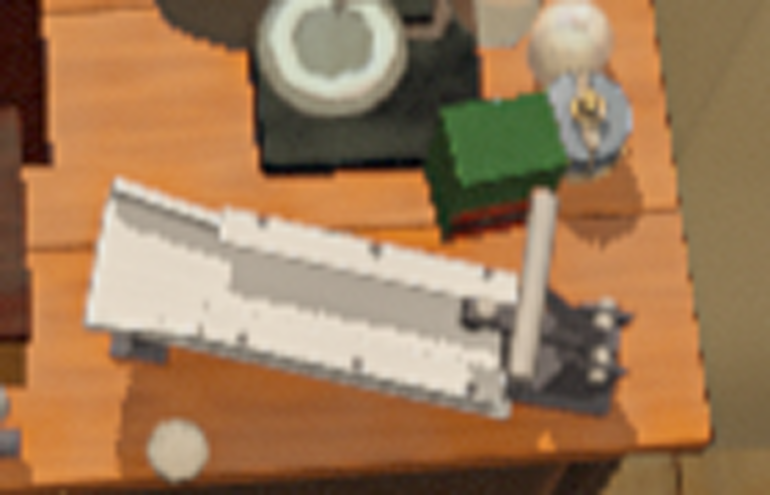

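The top view shows the T-bar from (358,185) to (355,218), the bay's upper end corners at (281,183) and (276,209), and the slot edges clearly.

```bash
python3 - <<'E'
from h import *
s=ld('scene0');t=ld('top2')
T=lambda u,v:(u/5.5+260,v/5.5+150)
p('barR',*tri(s,B(414,194),t,T(542,195)));p('barL',*tri(s,B(246,242),t,T(524,370)))
p('bayR',*tri(s,B(185,25),t,T(118,182)));p('bayL',*tri(s,B(65,62),t,T(93,322)))
p('lipR in up',onz(t,*T(222,240),.0796));p('lipL in up',onz(t,*T(232,290),.0796))
p('lipR outer up',onz(t,*T(222,210),.0796))
p('lipR in low',onz(t,*T(460,295),.025+.045*.1736+.0227));p('lipL in low',onz(t,*T(470,340),.025+.035*.1736+.0227))
p('lipR low outer',onz(t,*T(520,272),.0477)); p('lipL low outer',onz(t,*T(505,405),.0477))
E
```

```text
barR [0.4443, -0.2613, 0.1413] 0.0006
barL [0.3505, -0.2132, 0.1473] 0.0042
bayR [0.5524, -0.0439, 0.0808] 0.003
bayL [0.4768, -0.0029, 0.0763] 0.0053
lipR in up [0.4972, -0.0892, 0.0796]
lipL in up [0.466, -0.0843, 0.0796]
lipR outer up [0.515, -0.0955, 0.0796]
lipR in low [0.4267, -0.2153, 0.0555]
lipL in low [0.399, -0.2112, 0.0538]
lipR low outer [0.4309, -0.2564, 0.0477]
lipL low outer [0.3564, -0.2176, 0.0477]
```

View pics/b2.png

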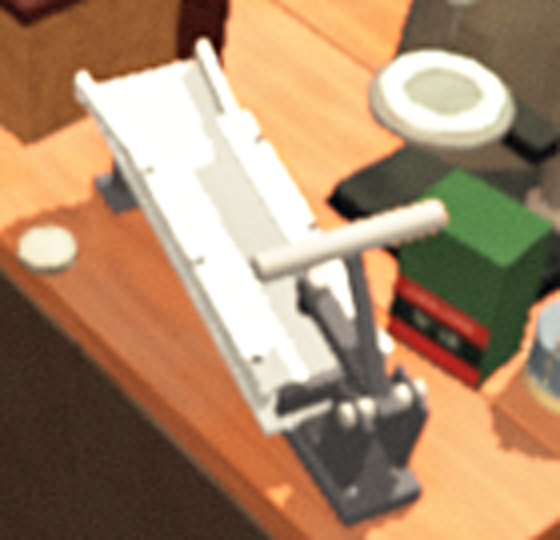

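Request:
send_rows(rows=[-0.05,-0.007,0,0.1,1,-0.11,-0.014,0,0.2,1,-0.17,-0.021,0,0.3,1,-0.23,-0.028,0,0.4,1,-0.29,-0.035,0,0.497,1,-0.35,-0.042,0,0.497,1,-0.41,-0.05,0,0.497,1,-0.47,-0.06,0,0.497,1,-0.516,-0.069,0,0.497,1,-0.516,-0.069,0,0.497,1,-0.516,-0.069,0,0.497,1,-0.516,-0.069,0,0.497,1])

```text
t: 4.75
ee_pos: [0.3878, -0.177, 0.4068]
ee_rot: [-3.141, -0.0, 1.075]
ft_force: [-0.7, 0.5, 0.2]
opening: 0.005
grip_force: 0.0
```

```bash
python3 - <<'E'
from h import *
s=cap('scene','scene3');t=cap('top','top3')
f=lambda x,k:cv2.resize(x,None,fx=k,fy=k,interpolation=cv2.INTER_CUBIC)
a=f(s['image'][195:265,150:285,::-1],5.5);b=f(t['image'][220:330,160:260,::-1],5.5)
cv2.imwrite('pics/m3.png',f(t['image'][220:325,150:290,::-1],5.5))
p('disc',onz(ld('top2'),333/5.5+260,45/5.5+150,.03)); p('head',onz(t,325,128,.35))
E
```

```text
disc [0.6127, -0.2056, 0.03]
head [0.5711, -0.1775, 0.35]
```

View pics/m3.png

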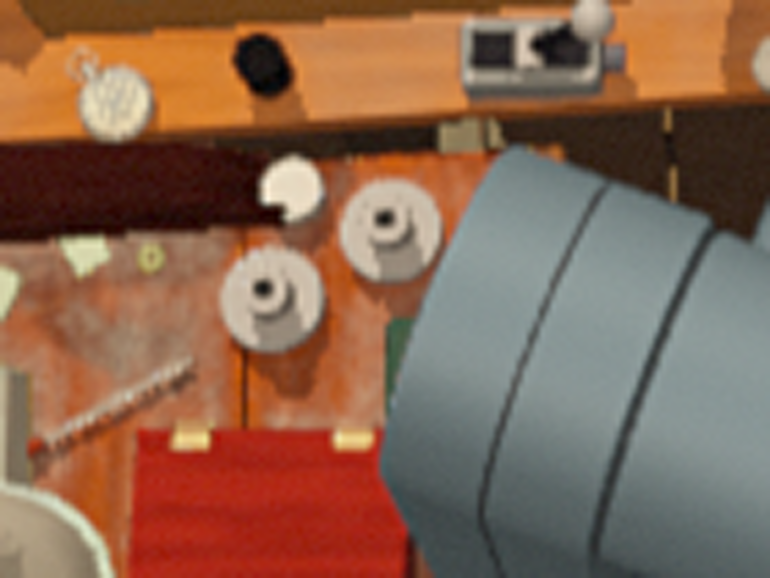

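The top view shows two bushings, with boss holes at about (198,273) and (220,260), and the isolator OFF at (246,230). The white object at (203,254) has no boss, so it isn't a bushing. Next I'll flip the clamp open.

Request:
send_rows(rows=[0,0,0.05,0,1,0,0,0.091,0,1,0,0,0.091,0,1,-0.02,0,0.091,0,1,-0.035,0,0.091,0,1,-0.05,0,0.091,0,1,-0.065,0,0.091,0,1,-0.08,0,0.091,0,1,-0.095,0,0.091,0,1,-0.105,0,0.091,0,1,-0.105,0,0.091,0,1,-0.105,0,0.091,0,1])

```text
t: 6.35
ee_pos: [0.3379, -0.2702, 0.3156]
ee_rot: [-3.141, -0.0, 1.074]
ft_force: [0.1, 0.3, 0.4]
opening: 0.003
grip_force: 0.0
```

Request:
send_rows(rows=[0.02,0,0,0,1,0.04,0,-0.05,0,1,0.06,0,-0.1,0,1,0.06,0,-0.1,0,1])

```text
t: 6.85
ee_pos: [0.3678, -0.2168, 0.4195]
ee_rot: [3.134, 0.002, 1.076]
ft_force: [0.6, 0.5, -0.5]
opening: 0.004
grip_force: 0.0
```

```bash
python3 - <<'E'
from h import *
s=cap('scene','scene4')
cv2.imwrite('pics/b4.png',cv2.resize(s['image'][210:345,265:405,::-1],None,fx=4,fy=4,interpolation=cv2.INTER_CUBIC))
t=ld('top3');T=lambda u,v:(u/5.5+150,v/5.5+220)
p('A',onz(t,*T(263,289),.044),onz(t,*T(272,300),.015),onz(s,*S(293,147),.044))
p('B',onz(t,*T(384,218),.044),onz(t,*T(390,230),.015),onz(s,*S(390,178),.044))
for nm,u,v,z in[('vise',395,325,.05),('white',290,185,.03),('wh',440,135,.03),('redbox',380,435,.05)]:p(nm,onz(t,*T(u,v),z))
E
```

```text
A [0.364, 0.2996, 0.044] [0.3629, 0.299, 0.015] [0.3641, 0.2934, 0.044]
B [0.3814, 0.2221, 0.044] [0.3805, 0.222, 0.015] [0.382, 0.2181, 0.044]
vise [0.3185, 0.2337, 0.05]
white [0.4214, 0.269, 0.03]
wh [0.4218, 0.1771, 0.03]
redbox [0.2617, 0.2596, 0.05]
```

View pics/b4.png

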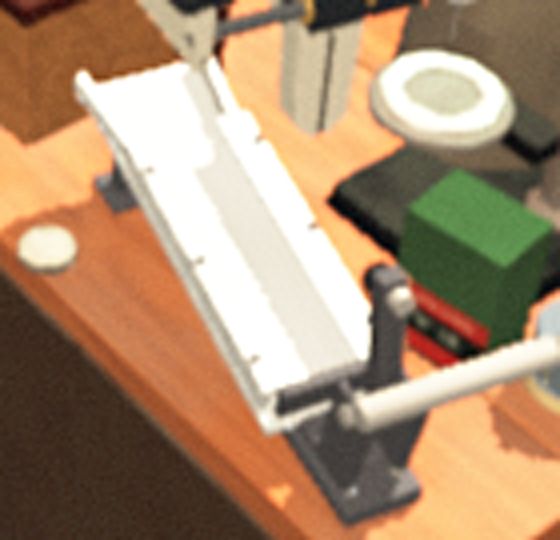

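The clamp is open: its arm stands upright at (362,285) and the bar leans downhill to (400,295). Bushing positions are A ≈ (0.364, 0.297) and B ≈ (0.381, 0.220). I'll write a shift helper.

```bash
cat >> h.py <<'E'
def shift(cmd,tgt):
    "cmd=(x,y,z,yawdeg), tgt same -> tool shift+roll"
    a=np.radians(cmd[3]);d=np.array(tgt[:3])-cmd[:3];X=[np.cos(a),np.sin(a)];Y=[np.sin(a),-np.cos(a)]
    print('shift',np.round([d[:2]@X,d[:2]@Y,-d[2],-np.radians(tgt[3]-cmd[3])],4).tolist())
def pos():
    s=arm.sense();r=s['ee_rot'];print('t',round(s['t'],2),'pos',np.round(s['ee_pos'],4).tolist(),'yaw',round(np.degrees(r[2]),2),'open',round(s['opening']*93,1),'gf',round(s['grip_force'],1),'F',np.round(s['ft_force'],1).tolist())
def diff(c,ref,uv,r=12):
    a=c['image'].astype(int);b=ref['image'].astype(int);u,v=map(int,uv)
    return np.abs(a-b)[v-r:v+r,u-r:u+r].mean()
E
python3 - <<'E'
from h import *
shift((.3665,-.2176,.416,61.5),(.381,.2205,.416,90));pos()
t=ld('top2');s=ld('scene3')
for c in(s,ld('top3')):
  for q in((.3635,.297,.044),(.381,.2205,.044)):p('px',proj(c,np.array(q)))
E
```

```text
shift [0.3919, -0.1963, -0.0, -0.4974]
t 6.9 pos [0.3671, -0.2169, 0.4172] yaw 61.65 open 0.7 gf 0.0 F [-0.2, 0.9, -0.1]
px [172.1719, 216.3508]
px [196.5989, 224.324]
px [198.654, 272.4359]
px [220.3195, 259.5889]
```

Request:
send_rows(rows=[0.04,-0.02,0,-0.05,0.5,0.08,-0.04,0,-0.1,0.5,0.12,-0.06,0,-0.15,0.5,0.16,-0.08,0,-0.2,0.5,0.2,-0.1,0,-0.25,0.5,0.24,-0.12,0,-0.3,0.5,0.28,-0.14,0,-0.35,0.5,0.32,-0.16,0,-0.4,0.5,0.36,-0.18,0,-0.45,0.5,0.392,-0.196,0,-0.497,0.5,0.392,-0.196,0,-0.497,0.5,0.392,-0.196,0,-0.497,0.5])

```text
t: 8.4
ee_pos: [0.3809, 0.22, 0.4145]
ee_rot: [-3.139, 0.001, 1.571]
ft_force: [1.0, 0.6, 0.8]
opening: 0.499
grip_force: 0.0
```

```bash
python3 - <<'E'
from h import *
pos();s=cap('scene','scene5');r=ld('scene3')
print(diff(s,r,(172,222)),diff(s,r,(197,231)))
E
```

```text
t 8.4 pos [0.3809, 0.22, 0.4145] yaw 90.0 open 46.4 gf 0.0 F [1.0, 0.6, 0.8]
5.442708333333333 5.247106481481482
```

Request:
send_rows(rows=[0,0,0.05,0,0.5,0,0,0.1,0,0.5,0,0,0.15,0,0.5,0,0,0.19,0,0.5,0,0,0.21,0,0.5,0,0,0.21,0,0.5,0,0,0.21,0,1,0,0,0.21,0,1,0,0,0.21,0,1,0,0,0.21,0,1,0,0,0.21,0,1])

```text
t: 9.82
ee_pos: [0.3817, 0.2206, 0.2068]
ee_rot: [3.139, -0.0, 1.571]
ft_force: [-0.2, -1.8, 7.2]
opening: 0.293
grip_force: 30.0
```

Request:
send_rows(rows=[0,0,-0.03,0,1,0,0,-0.07,0,1,0,0,-0.12,0,1,0,0,-0.17,0,1,0,0,-0.17,0,1])

```text
t: 10.45
ee_pos: [0.3819, 0.2209, 0.3796]
ee_rot: [3.133, -0.002, 1.571]
ft_force: [0.8, -0.0, -1.9]
opening: 0.295
grip_force: 30.0
```

```bash
python3 - <<'E'
from h import *
pos(); s=cap('scene','scene6')
O=np.array([.398,-.235]);h=np.array([.477,.879])
b=O+.2147*h; p('bay',b)
shift((.381,.2205,.376,90),(*b,.376,151.5))
shift((.381,.2205,.376,90),(*b,.376,-28.5))
E
```

```text
t 10.45 pos [0.3819, 0.2209, 0.3796] yaw 90.03 open 27.4 gf 30.0 F [0.8, -0.0, -1.9]
bay [0.5004, -0.0463]
shift [-0.2668, 0.1194, -0.0, -1.0734]
shift [-0.2668, 0.1194, -0.0, 2.0682]
```

Request:
send_rows(rows=[-0.03,0.013,0,-0.12,1,-0.06,0.027,0,-0.24,1,-0.09,0.04,0,-0.36,1,-0.12,0.053,0,-0.48,1,-0.15,0.067,0,-0.6,1,-0.18,0.08,0,-0.72,1,-0.21,0.093,0,-0.84,1,-0.24,0.107,0,-0.96,1,-0.267,0.119,0,-1.073,1,-0.267,0.119,0,-1.073,1,-0.267,0.119,0,-1.073,1])

```text
t: 11.88
ee_pos: [0.4995, -0.046, 0.3741]
ee_rot: [-3.141, -0.004, 2.642]
ft_force: [0.5, 0.1, -2.0]
opening: 0.296
grip_force: 30.0
```

```bash
python3 - <<'E'
from h import *
pos(); s=cap('scene','scene7');t=cap('top','top7')
a=cv2.resize(s['image'][190:290,260:400,::-1],None,fx=4,fy=4,interpolation=cv2.INTER_CUBIC)
cv2.imwrite('pics/m7.png',a)
p('pts',proj(s,np.array([.5004,-.0463,.17])),proj(s,np.array([.5004,-.0463,.063])))
E
```

```text
t 11.88 pos [0.4995, -0.046, 0.3741] yaw 151.38 open 27.6 gf 30.0 F [0.5, 0.1, -2.0]
pts [306.6886, 202.9557] [304.4286, 237.2214]
```

View pics/m7.png

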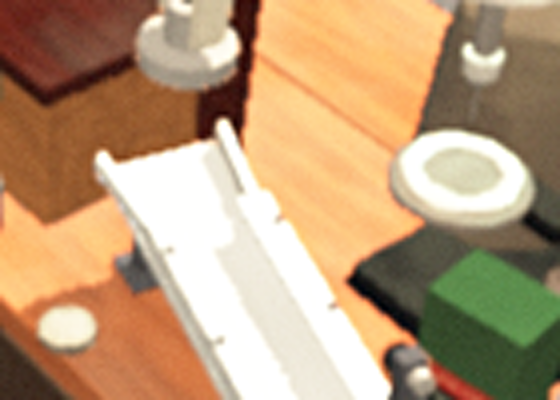

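The bushing hangs held at about (307,202). The bay's guide ends are at (286,230) and (315,222), and the lips start near (302,252) and (322,239).

```bash
python3 - <<'E'
from h import *
s=ld('scene7');f=lambda u,v:(u/4+260,v/4+190)
O=np.array([.398,-.235]);h=np.array([.477,.879]);r=np.array([.879,-.477])
for n,u,v,z in[('gL',104,158,.0842),('gR',222,126,.0842),('lL',172,245,.0755),('lR',250,193,.0755),('bush',188,52,.185)]:
  q=onz(s,*f(u,v),z);d=q[:2]-O;p(n,q,[d@h,d@r])
t=ld('top2');T=lambda u,v:(u/5.5+260,v/5.5+150)
for n,u,v,z in[('gR',118,182,.0842),('gLt',92,318,.0842),('lR',222,210,.0796),('lR0',520,272,.0477),('lL0',508,400,.0477)]:
  q=onz(t,*T(u,v),z);d=q[:2]-O;p(n,q,[d@h,d@r])
E
```

```text
gL [0.4745, -0.0067, 0.0842] [0.2371, -0.0416]
gR [0.5482, -0.0458, 0.0842] [0.2379, 0.0418]
lL [0.4433, -0.082, 0.0755] [0.1561, -0.0332]
lR [0.5131, -0.0916, 0.0755] [0.1809, 0.0327]
bush [0.4833, -0.0583, 0.185] [0.196, -0.0093]
gR [0.5499, -0.0424, 0.0842] [0.2418, 0.0417]
gLt [0.4747, -0.0007, 0.0842] [0.2426, -0.0444]
lR [0.515, -0.0955, 0.0796] [0.1784, 0.0363]
lR0 [0.4309, -0.2564, 0.0477] [-0.0031, 0.0391]
lL0 [0.3587, -0.2204, 0.0477] [-0.0059, -0.0415]
```

Request:
send_rows(rows=[0,0,0.04,0,1,0,0,0.08,0,1,0,0,0.094,0,1,0,0,0.1,0,1,0,0,0.1,0,1,0,0,0.1,0,1])

```text
t: 12.72
ee_pos: [0.5007, -0.0466, 0.277]
ee_rot: [3.141, 0.002, 2.644]
ft_force: [0.5, 0.1, -2.0]
opening: 0.297
grip_force: 30.0
```

Request:
send_rows(rows=[0,0,0.002,0,1,0,0,0.003,0,1,0,0,0.003,0,1])

```text
t: 13.1
ee_pos: [0.5006, -0.0467, 0.2741]
ee_rot: [3.141, 0.002, 2.644]
ft_force: [-2.0, -1.0, 6.0]
opening: 0.295
grip_force: 30.0
```

Request:
send_rows(rows=[0,0,0,0,0.5,0,0,0,0,0.5,0,0,0,0,0.5,0,0,-0.03,0,0.5,0,0,-0.06,0,0.5,0,0.047,-0.06,0,1,0,0.047,-0.06,0,1,0,0.047,-0.06,0,1,0,0.047,-0.06,0,1])

```text
t: 14.22
ee_pos: [0.5222, -0.0057, 0.3323]
ee_rot: [-3.141, -0.001, 2.643]
ft_force: [0.5, -0.4, 0.2]
opening: 0.118
grip_force: 0.0
```

```bash
python3 - <<'E'
from h import *
pos(); s=cap('scene','scene8');t=cap('top','top8')
a=cv2.resize(s['image'][190:290,260:400,::-1],None,fx=4,fy=4,interpolation=cv2.INTER_CUBIC)
cv2.imwrite('pics/m8.png',a)
r=ld('scene5');print(diff(s,r,(172,222)))
E
```

```text
t 14.22 pos [0.5222, -0.0057, 0.3323] yaw 151.45 open 11.0 gf 0.0 F [0.5, -0.4, 0.2]
4.469907407407407
```

View pics/m8.png

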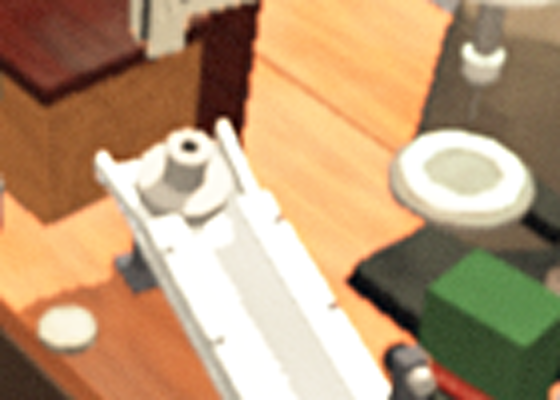

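The bushing sits in the bay, boss up, with its boss top at (307,226). Now I'll push it down the chute.

Request:
send_rows(rows=[0,0,0.03,0,1,0,0,0.045,0,1,0,-0.01,0.047,0,1,0,-0.02,0.0485,0,1,0,-0.032,0.0506,0,1,0,-0.044,0.0528,0,1,0,-0.056,0.0549,0,1,0,-0.068,0.057,0,1,0,-0.08,0.0591,0,1,0,-0.092,0.0612,0,1,0,-0.104,0.0633,0,1,0,-0.104,0.0633,0,1])

```text
t: 15.82
ee_pos: [0.4723, -0.0974, 0.2689]
ee_rot: [-3.141, -0.001, 2.643]
ft_force: [0.2, 0.2, 0.3]
opening: 0.002
grip_force: 0.0
```

Request:
send_rows(rows=[0,-0.012,0.0021,0,1,0,-0.024,0.0042,0,1,0,-0.036,0.0063,0,1,0,-0.048,0.0085,0,1,0,-0.06,0.0106,0,1,0,-0.072,0.0127,0,1,0,-0.082,0.0145,0,1,0,-0.082,0.0145,0,1])

```text
t: 16.82
ee_pos: [0.4335, -0.1694, 0.2548]
ee_rot: [-3.141, -0.0, 2.643]
ft_force: [0.4, 0.3, -0.2]
opening: 0.001
grip_force: 0.0
```

```bash
python3 - <<'E'
from h import *
pos(); s=cap('scene','scene9');t=cap('top','top9')
r=ld('scene8');print(diff(s,r,(172,222)))
O=np.array([.398,-.235]);h=np.array([.477,.879])
for x in(.03,.0455):
  H=O+h*(x*.985-.044*.174);p(x,proj(s,np.array([*H,.025+x*.1736+.0433])))
E
```

```text
t 16.82 pos [0.4335, -0.1694, 0.2548] yaw 151.41 open 0.1 gf 0.0 F [0.4, 0.3, -0.2]
8.458912037037036
0.03 [342.9249, 285.6539]
0.0455 [339.6317, 280.204]
```

Request:
send_rows(rows=[0,0.015,-0.005,0,1,0.012,0.015,-0.03,0.17,1,0.012,0.015,-0.03,0.34,1,0.012,0.015,-0.03,0.51,1,0.012,0.015,-0.03,0.68,1,0.012,0.015,-0.03,0.85,1,0.012,0.015,-0.03,1.02,1,0.012,0.015,-0.03,1.19,1,0.012,0.015,-0.03,1.36,1,0.012,0.015,-0.03,1.53,1,0.012,0.015,-0.03,1.571,1,0.012,0.015,-0.03,1.571,1])

```text
t: 18.42
ee_pos: [0.4309, -0.1488, 0.2853]
ee_rot: [3.141, -0.0, 1.074]
ft_force: [0.3, 1.2, -0.5]
opening: 0.005
grip_force: 0.0
```

```bash
python3 - <<'E'
from h import *
pos(); s=cap('scene','scene10')
O=np.array([.398,-.235]);h=np.array([.477,.879])
q=arm.sense()['ee_pos'][:2]-O;print(q@h,q@[.879,-.477])
E
```

```text
t 18.43 pos [0.4309, -0.1488, 0.2853] yaw 61.56 open 0.4 gf 0.0 F [0.3, 1.2, -0.5]
0.09128693708967595 -0.012236066055628256
```

Request:
send_rows(rows=[0,0,0.028,0,1,-0.01,0,0.03,0,1,-0.02,0,0.0318,0,1,-0.03,0,0.0335,0,1,-0.036,0,0.0346,0,1,-0.04,0,0.0353,0,1,-0.042,0,0.0357,0,1,-0.042,0,0.0357,0,1])

```text
t: 19.48
ee_pos: [0.4103, -0.1867, 0.2493]
ee_rot: [3.141, 0.0, 1.073]
ft_force: [0.8, 0.1, -0.2]
opening: 0.006
grip_force: 0.1
```

Request:
send_rows(rows=[-0.0015,0,0.0003,0,1,-0.003,0,0.0006,0,1,-0.003,0,0.0006,0,1])

```text
t: 19.85
ee_pos: [0.4096, -0.1881, 0.2493]
ee_rot: [3.141, -0.003, 1.072]
ft_force: [3.7, 7.9, 8.5]
opening: 0.004
grip_force: 5.6
```

Request:
send_rows(rows=[0.02,0,-0.01,0,0.5,0.03,0,-0.06,0,0.5,0.03,-0.02,-0.11,0,0.5,0.03,-0.04,-0.15,0,0.5,0.03,-0.04,-0.15,0,0.5,0.03,-0.04,-0.15,0,0.5])

```text
t: 20.6
ee_pos: [0.388, -0.1438, 0.3979]
ee_rot: [-3.141, 0.0, 1.073]
ft_force: [-0.4, -0.2, -1.3]
opening: 0.496
grip_force: 0.0
```

```bash
python3 - <<'E'
from h import *
pos(); s=cap('scene','scene11');t=cap('top','top11')
st=arm.sense();shift((*st['ee_pos'],np.degrees(st['ee_rot'][2])),(.3635,.297,.4,90))
r=ld('scene8');print(diff(s,r,(172,222)))
a=cv2.resize(s['image'][225:325,290:390,::-1],None,fx=4,fy=4,interpolation=cv2.INTER_CUBIC)
b=cv2.resize(t['image'][240:320,150:250,::-1],None,fx=4,fy=4,interpolation=cv2.INTER_CUBIC)
cv2.imwrite('pics/m11.png',np.hstack([a,np.vstack([b,np.zeros((80,400,3),np.uint8)])]))
E
```

```text
t 20.6 pos [0.388, -0.1438, 0.3979] yaw 61.47 open 46.1 gf 0.0 F [-0.4, -0.2, -1.3]
shift [0.3756, -0.2322, -0.0028, -0.498]
1.9577546296296295
```

View pics/m11.png

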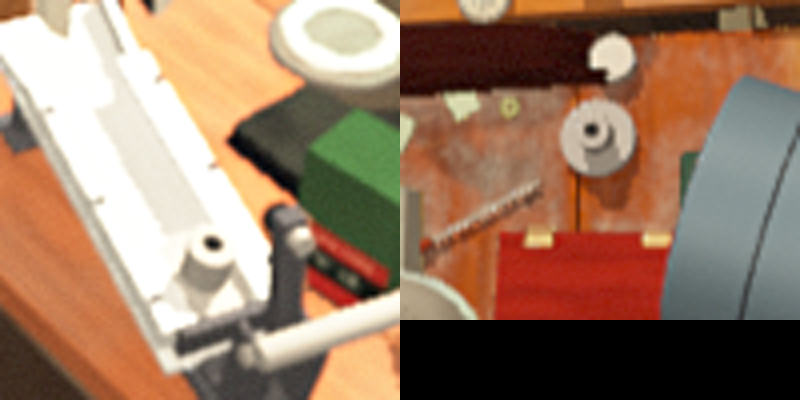

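The first bushing's boss is at scene (343,285.5), exactly where x = 30 mm predicts, so it rests on the stop. Bushing A hasn't moved, at top (197.5,272.5). No third bushing is visible.

Request:
send_rows(rows=[0.034,-0.021,0,-0.045,0.5,0.068,-0.042,0,-0.09,0.5,0.102,-0.063,0,-0.135,0.5,0.137,-0.084,0,-0.18,0.5,0.171,-0.106,0,-0.225,0.5,0.205,-0.127,0,-0.27,0.5,0.239,-0.148,0,-0.315,0.5,0.273,-0.169,0,-0.36,0.5,0.307,-0.19,0,-0.405,0.5,0.342,-0.211,0,-0.45,0.5,0.376,-0.232,0,-0.498,0.5,0.376,-0.232,0,-0.498,0.5])

```text
t: 22.2
ee_pos: [0.3637, 0.2993, 0.3968]
ee_rot: [-3.139, 0.001, 1.574]
ft_force: [-0.9, -1.2, 0.2]
opening: 0.499
grip_force: 0.0
```

```bash
python3 - <<'E'
from h import *
pos(); s=cap('scene','scene12')
r=ld('scene11');print(diff(s,r,(172,222)))
E
```

```text
t 22.2 pos [0.3637, 0.2993, 0.3968] yaw 90.21 open 46.4 gf 0.0 F [-0.9, -1.2, 0.2]
5.164351851851852
```

Request:
send_rows(rows=[0,0,0.05,0,0.5,0,0,0.1,0,0.5,0,0,0.15,0,0.5,0,0,0.18,0,0.5,0,0,0.191,0,0.5,0,0,0.191,0,0.5,0,0,0.191,0,1,0,0,0.191,0,1,0,0,0.191,0,1,0,0,0.191,0,1,0,0,0.191,0,1])

```text
t: 23.62
ee_pos: [0.3645, 0.2976, 0.2088]
ee_rot: [3.139, -0.001, 1.571]
ft_force: [-0.1, -0.8, 7.1]
opening: 0.295
grip_force: 30.0
```

Request:
send_rows(rows=[0,0,-0.03,0,1,0,0,-0.07,0,1,0,0,-0.12,0,1,0,0,-0.17,0,1,0,0,-0.17,0,1])

```text
t: 24.25
ee_pos: [0.3645, 0.2979, 0.3813]
ee_rot: [3.134, -0.004, 1.571]
ft_force: [0.3, 0.6, -2.2]
opening: 0.292
grip_force: 30.0
```

```bash
python3 - <<'E'
from h import *
pos(); s=cap('scene','scene13')
st=arm.sense();shift((*st['ee_pos'],np.degrees(st['ee_rot'][2])),(.4999,-.0473,.376,151.5))
E
```

```text
t 24.25 pos [0.3645, 0.2979, 0.3813] yaw 90.02 open 27.1 gf 30.0 F [0.3, 0.6, -2.2]
shift [-0.3448, 0.136, 0.0028, -1.0731]
```

Request:
send_rows(rows=[-0.034,0.014,0,-0.11,1,-0.069,0.027,0,-0.22,1,-0.103,0.041,0,-0.33,1,-0.138,0.054,0,-0.44,1,-0.172,0.068,0,-0.55,1,-0.207,0.082,0,-0.66,1,-0.241,0.095,0,-0.77,1,-0.276,0.109,0,-0.88,1,-0.31,0.122,0,-0.99,1,-0.345,0.136,0,-1.073,1,-0.345,0.136,0,-1.073,1,-0.345,0.136,0,-1.073,1])

```text
t: 25.8
ee_pos: [0.4991, -0.0473, 0.3756]
ee_rot: [-3.141, -0.005, 2.643]
ft_force: [-0.4, -0.1, -3.1]
opening: 0.294
grip_force: 30.0
```

```bash
python3 - <<'E'
from h import *
pos(); s=cap('scene','scene14')
O=np.array([.398,-.235]);q=np.array(arm.sense()['ee_pos'][:2])-O;print(q@[.477,.879],q@[.879,-.477])
# detect held flange: compare with scene7 bushing appearance
r=ld('scene7')
P=r['image'][190:215,290:325]; print('same place as first?',diff(s,r,(307,204),14))
m=cv2.matchTemplate(s['image'][180:235,280:340],P,cv2.TM_CCOEFF_NORMED);_,v,_,l=cv2.minMaxLoc(m);print(v,l[0]-10,l[1]-10)
E
```

```text
t 25.8 pos [0.4991, -0.0473, 0.3756] yaw 151.41 open 27.3 gf 30.0 F [-0.4, -0.1, -3.1]
0.2136019240511677 -0.0008201703816562192
same place as first? 8.530187074829932
0.9757521748542786 0 0
```

Request:
send_rows(rows=[0,0,0.04,0,1,0,0,0.08,0,1,0,0,0.094,0,1,0,0,0.098,0,1,0,0,0.098,0,1])

```text
t: 26.48
ee_pos: [0.5004, -0.0475, 0.2806]
ee_rot: [3.141, 0.002, 2.644]
ft_force: [0.3, 0.3, -3.1]
opening: 0.295
grip_force: 30.0
```

Request:
send_rows(rows=[0,0,0.002,0,1,0,0,0.003,0,1,0,0,0.003,0,1])

```text
t: 26.85
ee_pos: [0.4999, -0.0477, 0.277]
ee_rot: [3.141, 0.001, 2.644]
ft_force: [-0.1, 0.4, -3.6]
opening: 0.296
grip_force: 30.0
```

Request:
send_rows(rows=[0,0,0.002,0,1,0,0,0.003,0,1,0,0,0.003,0,1])

```text
t: 27.22
ee_pos: [0.5002, -0.048, 0.2757]
ee_rot: [-3.141, 0.003, 2.644]
ft_force: [-4.4, -0.7, 13.1]
opening: 0.291
grip_force: 30.1
```

Request:
send_rows(rows=[0,0,-0.001,0,0.5,0,0,-0.001,0,0.5,0,0,-0.001,0,0.5,0,0,-0.03,0,0.5,0,0,-0.06,0,0.5,0,0.047,-0.06,0,1,0,0.047,-0.06,0,1,0,0.047,-0.06,0,1,0,0.047,-0.06,0,1])

```text
t: 28.35
ee_pos: [0.522, -0.0069, 0.3332]
ee_rot: [-3.141, -0.001, 2.643]
ft_force: [0.6, 0.5, 0.6]
opening: 0.119
grip_force: 0.0
```

```bash
python3 - <<'E'
from h import *
pos(); s=cap('scene','scene15')
O=np.array([.398,-.235]);q=np.array(arm.sense()['ee_pos'][:2])-O;print(q@[.477,.879],q@[.879,-.477])
r=ld('scene8')
P=r['image'][218:248,290:322]
m=cv2.matchTemplate(s['image'][208:258,280:332],P,cv2.TM_CCOEFF_NORMED);_,v,_,l=cv2.minMaxLoc(m);print(v,l[0]-10,l[1]-10)
r=ld('scene11');print('lead',diff(s,r,(343,288),10))
E
```

```text
t 28.35 pos [0.522, -0.0069, 0.3332] yaw 151.45 open 11.0 gf 0.0 F [0.6, 0.5, 0.6]
0.2595980027936287 0.0002229692386642735
0.9859510064125061 0 0
lead 1.09
```

Request:
send_rows(rows=[0,0,0.03,0,1,0,0,0.046,0,1,0,-0.01,0.048,0,1,0,-0.022,0.0499,0,1,0,-0.034,0.052,0,1,0,-0.046,0.0541,0,1,0,-0.058,0.0562,0,1,0,-0.07,0.0583,0,1,0,-0.082,0.0605,0,1,0,-0.094,0.0626,0,1,0,-0.106,0.0647,0,1,0,-0.106,0.0647,0,1])

```text
t: 29.9
ee_pos: [0.4709, -0.1003, 0.2684]
ee_rot: [-3.141, -0.002, 2.643]
ft_force: [0.1, -0.1, 0.1]
opening: 0.006
grip_force: 0.0
```

Request:
send_rows(rows=[0,-0.01,0.0018,0,1,0,-0.02,0.0035,0,1,0,-0.028,0.0049,0,1,0,-0.033,0.0058,0,1,0,-0.033,0.0058,0,1])

```text
t: 30.52
ee_pos: [0.4557, -0.1289, 0.263]
ee_rot: [-3.141, -0.0, 2.643]
ft_force: [0.3, -0.7, 0.1]
opening: 0.009
grip_force: 0.0
```

Request:
send_rows(rows=[0,-0.002,0.0003,0,1,0,-0.004,0.0007,0,1,0,-0.0055,0.001,0,1,0,-0.0055,0.001,0,1])

```text
t: 31.02
ee_pos: [0.4534, -0.1333, 0.2622]
ee_rot: [-3.142, 0.0, 2.644]
ft_force: [0.5, 2.0, 0.5]
opening: 0.007
grip_force: 0.6
```

Request:
send_rows(rows=[0,-0.0015,0.0003,0,1,0,-0.003,0.0005,0,1,0,-0.003,0.0005,0,1])

```text
t: 31.4
ee_pos: [0.4519, -0.1361, 0.2616]
ee_rot: [-3.141, 0.0, 2.644]
ft_force: [0.4, 1.0, 0.9]
opening: 0.004
grip_force: 0.6
```

```bash
python3 - <<'E'
from h import *
pos()
O=np.array([.398,-.235]);q=np.array(arm.sense()['ee_pos'][:2])-O;print(q@[.477,.879],q@[.879,-.477])
E
```

```text
t 31.4 pos [0.4519, -0.1361, 0.2616] yaw 151.47 open 0.3 gf 0.6 F [0.4, 1.0, 0.9]
0.11263698470562857 0.00015934749303565763
```

Request:
send_rows(rows=[0,-0.0015,0.0003,0,1,0,-0.003,0.0005,0,1,0,-0.003,0.0005,0,1])

```text
t: 31.78
ee_pos: [0.4508, -0.1382, 0.2617]
ee_rot: [3.14, 0.001, 2.643]
ft_force: [2.0, 5.2, 5.9]
opening: 0.008
grip_force: 3.5
```

Request:
send_rows(rows=[0,0.02,-0.01,0,1,0,0.02,-0.06,0,1,0.03,0.02,-0.11,0.17,1,0.06,0.02,-0.145,0.34,1,0.06,0.02,-0.145,0.51,1,0.06,0.02,-0.145,0.68,1,0.06,0.02,-0.145,0.85,1,0.06,0.02,-0.145,1.02,1,0.06,0.02,-0.145,1.19,1,0.06,0.02,-0.145,1.36,1,0.06,0.02,-0.145,1.53,1,0.06,0.02,-0.145,1.571,1])

```text
t: 33.28
ee_pos: [0.407, -0.0926, 0.4059]
ee_rot: [-3.141, 0.001, 1.07]
ft_force: [-0.7, 0.0, 0.7]
opening: 0.003
grip_force: 0.0
```

```bash
python3 - <<'E'
from h import *
pos(); s=cap('scene','scene16');t=cap('top','top16')
O=np.array([.398,-.235]);h=np.array([.477,.879]);g=cv2.cvtColor(s['image'],cv2.COLOR_RGB2GRAY)
for x in(.03,.09):
  H=O+h*(x*.985-.044*.174);u,v=proj(s,np.array([*H,.025+x*.1736+.0433]));i,j=int(round(u)),int(round(v))
  w=(160.-g[j-7:j+8,i-7:i+8]).clip(0);Y,X=np.mgrid[-7:8,-7:8]
  w[(X**2+Y**2)>36]=0
  du,dv=(w*X).sum()/w.sum(),(w*Y).sum()/w.sum();q=onz(s,i+du,j+dv,.025+x*.1736+.0433)[:2]-O
  p(x,[u,v],[i+du,j+dv],w.sum(),'x est',(q@h+.044*.174)/.985,'right',q@[.879,-.477])
q=np.array(arm.sense()['ee_pos'][:2])-O;print(q@h,q@[.879,-.477])
E
```

```text
t 33.27 pos [0.407, -0.0926, 0.4059] yaw 61.31 open 0.3 gf 0.0 F [-0.7, 0.0, 0.7]Traceback (most recent call last):
  File "<stdin>", line 9, in <module>
  File "h.py", line 19, in p
    def p(n,*a):print(n,*[np.round(x,4).tolist() for x in a])
                          ~~~~~~~~^^^^^
    return _wrapfunc(a, 'round', decimals=decimals, out=out)
    return _wrapit(obj, method, *args, **kwds)
    result = getattr(arr, method)(*args, **kwds)
numpy._core._exceptions._UFuncNoLoopError: ufunc 'multiply' did not contain a loop with signature matching types (dtype('<U5'), dtype('float64')) -> None
```

```bash
python3 - <<'E'
from h import *
s=ld('scene16')
O=np.array([.398,-.235]);h=np.array([.477,.879]);g=cv2.cvtColor(s['image'],cv2.COLOR_RGB2GRAY)
for x in(.03,.09):
  H=O+h*(x*.985-.044*.174);u,v=proj(s,np.array([*H,.025+x*.1736+.0433]));i,j=int(round(u)),int(round(v))
  w=(160.-g[j-7:j+8,i-7:i+8]).clip(0);Y,X=np.mgrid[-7:8,-7:8]
  w[(X**2+Y**2)>20]=0
  du,dv=(w*X).sum()/w.sum(),(w*Y).sum()/w.sum();q=onz(s,i+du,j+dv,.025+x*.1736+.0433)[:2]-O
  p('b',x,[u,v],[i+du,j+dv],w.sum(),(q@h+.044*.174)/.985,q@[.879,-.477])
q=np.array(arm.sense()['ee_pos'][:2])-O;print(q@h,q@[.879,-.477])
E
```

```text
b 0.03 [342.9249, 285.6539] [342.7092, 285.4241] 870.0 0.0308 -0.0001
b 0.09 [330.5029, 265.0971] [330.0235, 265.0606] 808.0 0.0906 -0.001
0.12950270717831627 -0.05995706968208867
```

The row is closed: x ≈ 0.031 and 0.091, both centred. Before closing the clamp I'll use my last view to check that no third bushing was hidden by the arm, combining two arm poses.

```bash
python3 - <<'E'
from h import *
f=lambda n:cv2.resize(ld(n)['image'][220:370,80:280,::-1],None,fx=2,fy=2,interpolation=cv2.INTER_CUBIC)
g=lambda n:cv2.resize(ld(n)['image'][180:300,60:260,::-1],None,fx=2,fy=2,interpolation=cv2.INTER_CUBIC)
cv2.imwrite('pics/z.png',np.vstack([np.hstack([f('top2'),f('top16')]),np.hstack([g('scene14'),g('scene16')])]))
E
```

```text
(no output)
```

View pics/z.png

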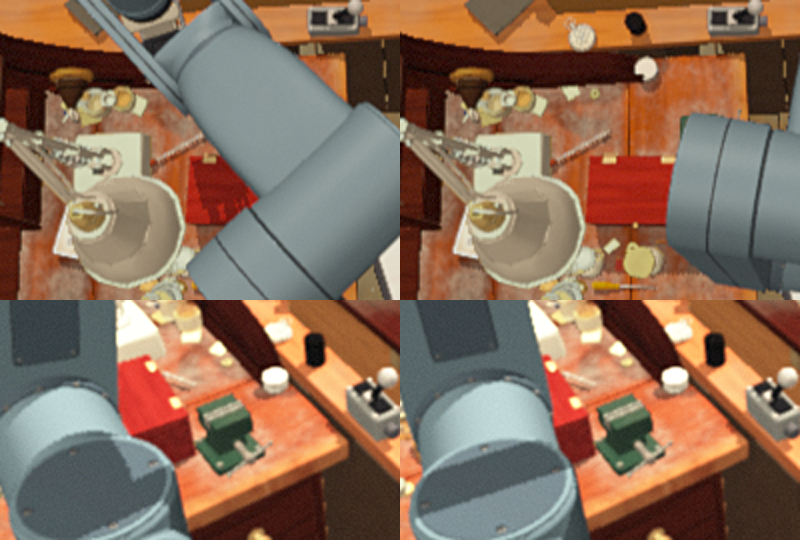

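The views show no third bushing on the desk and the isolator still OFF, with its ball at the stub end. Next I'll move the arm over to the downhill side of the bar.

Request:
send_rows(rows=[-0.04,0.005,0,0,1,-0.08,0.01,0,0,1,-0.12,0.015,0,0,1,-0.16,0.02,0,0,1,-0.2,0.024,0,0,1,-0.24,0.024,0,0,1,-0.27,0.024,0,0,1,-0.27,0.024,0,0,1,-0.27,0.024,0.05,0,1,-0.27,0.024,0.092,0,1,-0.27,0.024,0.092,0,1])

```text
t: 34.75
ee_pos: [0.2991, -0.339, 0.3117]
ee_rot: [-3.136, -0.004, 1.074]
ft_force: [0.2, 0.6, 0.9]
opening: 0.001
grip_force: 0.0
```

```bash
python3 - <<'E'
from h import *
pos()
O=np.array([.398,-.235]);h=np.array([.477,.879])
q=np.array(arm.sense()['ee_pos'][:2])-O;print(q@h,q@[.879,-.477])
E
```

```text
t 34.75 pos [0.2991, -0.339, 0.3117] yaw 61.54 open 0.1 gf 0.0 F [0.2, 0.6, 0.9]
-0.13864738324396073 -0.03732591882107627
```

Request:
send_rows(rows=[0.015,0,0,0,1,0.027,0,0,0,1,0.039,0,0,0,1,0.05,0,0,0,1,0.06,0,0,0,1,0.07,0,0,0,1,0.078,0,0,0,1,0.085,0,0,0,1,0.085,0,0,0,1,0.085,0,0,0,1,0.06,0,-0.02,0,1,0.05,0,-0.09,0,1])

```text
t: 36.25
ee_pos: [0.3228, -0.2965, 0.3943]
ee_rot: [-3.135, -0.003, 1.072]
ft_force: [0.0, -1.0, 1.2]
opening: 0.006
grip_force: 0.0
```

```bash
python3 - <<'E'
from h import *
pos(); s=cap('scene','scene17');r=ld('scene0');o=ld('scene16')
# bar closed region in scene0: left end (331,276), right (376,262) ; open bar tip ~ (395,297)
for n,uv in[('barL',(333,275)),('barR',(373,263)),('openbar',(375,307))]:print(n,'vs closed',diff(s,r,uv,4),'vs open',diff(s,o,uv,4))
O=np.array([.398,-.235]);h=np.array([.477,.879]);g=cv2.cvtColor(s['image'],cv2.COLOR_RGB2GRAY)
for x in(.09,):
  i,j=330,265
  w=(160.-g[j-7:j+8,i-7:i+8]).clip(0);Y,X=np.mgrid[-7:8,-7:8];w[(X**2+Y**2)>20]=0
  p('hole2',i+(w*X).sum()/w.sum(),j+(w*Y).sum()/w.sum(),w.sum())
E
```

```text
t 36.25 pos [0.3228, -0.2965, 0.3943] yaw 61.4 open 0.5 gf 0.0 F [0.0, -1.0, 1.2]
barL vs closed 20.666666666666668 vs open 59.020833333333336
barR vs closed 65.16145833333333 vs open 74.046875
openbar vs closed 2.40625 vs open 51.46875
hole2 329.8293 265.0986 416.0
```

```bash
python3 - <<'E'
from h import *
p('off ball',*tri(ld('scene1'),S(617,157),ld('top3'),(593/5.5+150,18/5.5+220)))
st=arm.sense();shift((*st['ee_pos'],np.degrees(st['ee_rot'][2])),(.457,.032,.41,90))
E
```

```text
off ball [0.4429, 0.0724, 0.0962] 0.003
shift [0.3541, -0.0415, -0.0059, -0.4991]
```

```bash
python3 - <<'E'
from h import *
st=arm.sense();shift((*st['ee_pos'],np.degrees(st['ee_rot'][2])),(.432,.0387,.4,72))
E
```

```text
shift [0.348, -0.0667, 0.0041, -0.1849]
```

Request:
send_rows(rows=[0.0,-0.03,-0.01,0,1,0.04,-0.05,-0.01,-0.03,1,0.09,-0.0667,-0.01,-0.06,1,0.14,-0.0667,-0.01,-0.09,1,0.19,-0.0667,-0.01,-0.12,1,0.24,-0.0667,-0.01,-0.15,1,0.29,-0.0667,-0.01,-0.185,1,0.33,-0.0667,-0.01,-0.185,1,0.348,-0.0667,-0.01,-0.185,1,0.348,-0.0667,-0.01,-0.185,1,0.348,-0.0667,-0.01,-0.185,1])

```text
t: 37.67
ee_pos: [0.4313, 0.0409, 0.4059]
ee_rot: [-3.141, 0.0, 1.258]
ft_force: [-0.4, 0.7, -0.2]
opening: -0.0
grip_force: 0.0
```

```bash
python3 - <<'E'
from h import *
pos(); s=cap('scene','scene18');t=cap('top','top18');r=ld('scene0');o=ld('scene16')
for n,uv in[('barL',(333,275)),('barM',(353,269)),('barR',(373,263)),('pad',(341,284)),('openbar',(375,307))]:print(n,'vs closed',diff(s,r,uv,4),'vs open',diff(s,o,uv,4))
g=cv2.cvtColor(s['image'],cv2.COLOR_RGB2GRAY)
i,j=330,265
w=(160.-g[j-7:j+8,i-7:i+8]).clip(0);Y,X=np.mgrid[-7:8,-7:8];w[(X**2+Y**2)>20]=0
p('hole2',i+(w*X).sum()/w.sum(),j+(w*Y).sum()/w.sum(),w.sum())
m=(g[255:290,320:385]>180);print(m.sum())
# bar ends by matching closed-bar template
P=r['image'][258:282,325:380];mt=cv2.matchTemplate(s['image'][248:292,315:390],P,cv2.TM_CCOEFF_NORMED);_,v,_,l=cv2.minMaxLoc(mt);print(v,l[0]-10,l[1]-10)
E
```

```text
t 37.67 pos [0.4313, 0.0409, 0.4059] yaw 72.05 open -0.0 gf 0.0 F [-0.4, 0.7, -0.2]
barL vs closed 19.411458333333332 vs open 60.411458333333336
barM vs closed 10.114583333333334 vs open 69.484375
barR vs closed 11.651041666666666 vs open 107.22395833333333
pad vs closed 15.453125 vs open 84.75
openbar vs closed 2.1197916666666665 vs open 51.869791666666664
hole2 330.0166 265.0396 782.0
1089
0.9487752914428711 0 0
```

The clamp bar matches its closed position and the second bushing hasn't moved. Now I'll switch the isolator on.

Request:
send_rows(rows=[0,0,0.05,0,1,-0.003,0,0.1,0,1,-0.003,0,0.13,0,1,-0.003,0,0.13,0,1,0.01,0,0.13,0,1,0.025,0,0.13,0,1,0.04,0,0.13,0,1,0.055,0,0.13,0,1,0.068,0,0.13,0,1,0.068,0,0.13,0,1,0.068,0,0.13,0,1])

```text
t: 39.15
ee_pos: [0.4523, 0.1063, 0.2758]
ee_rot: [-3.141, 0.0, 1.258]
ft_force: [-0.6, 0.1, -0.9]
opening: 0.003
grip_force: 0.0
```

Request:
send_rows(rows=[-0.02,0,0,0,1,-0.03,0,-0.05,0,1,-0.04,-0.03,-0.1,0,1,-0.06,-0.05,-0.14,0,1,-0.1,-0.05,-0.14,0,1,-0.1,-0.05,-0.14,0,1])

```text
t: 39.9
ee_pos: [0.3732, 0.0248, 0.4165]
ee_rot: [3.14, 0.0, 1.254]
ft_force: [-0.0, 1.1, -0.8]
opening: 0.006
grip_force: 0.0
```

```bash
python3 - <<'E'
from h import *
pos(); s=cap('scene','scene19');r=ld('scene0');o=ld('scene16')
for n,uv in[('ballON',(238,204)),('ballOFF',(254,219))]:print(n,'vs on',diff(s,r,uv,4),'vs off',diff(s,o,uv,4))
for n,uv in[('barL',(333,275)),('barM',(353,269)),('barR',(373,263))]:print(n,'vs closed',diff(s,ld('scene18'),uv,4))
g=cv2.cvtColor(s['image'],cv2.COLOR_RGB2GRAY)
i,j=330,265
w=(160.-g[j-7:j+8,i-7:i+8]).clip(0);Y,X=np.mgrid[-7:8,-7:8];w[(X**2+Y**2)>20]=0
p('hole2',i+(w*X).sum()/w.sum(),j+(w*Y).sum()/w.sum(),w.sum())
E
```

```text
t 39.9 pos [0.3732, 0.0248, 0.4165] yaw 71.84 open 0.5 gf 0.0 F [-0.0, 1.1, -0.8]
ballON vs on 2.8645833333333335 vs off 90.66666666666667
ballOFF vs on 3.3177083333333335 vs off 92.015625
barL vs closed 1.4427083333333333
barM vs closed 1.4166666666666667
barR vs closed 1.5572916666666667
hole2 330.0248 265.051 765.0
```

The isolator is ON, the clamp is closed, the row is in place and the arm is clear of everything. I'll hand the job in.

```bash
python3 -c "
from bench import arm
print(arm.finish_job())"
```

```text
the job is handed in; nothing more can be done
None
```

I handed the job in at about 40 s. Both bushings on the desk (no third was visible) are in the chute against the stop, the clamp is closed on the first, the isolator is back on, and I kept clear of the dome. The hand-in returned no verdict.

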